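Turn the spice stand one click and set the jar on its empty pad

TASK

Turn the spice stand one click counter-clockwise (seen from above), so that its empty pad comes to the front over the red pointer and stays there. Then set the spice jar that stands alone on the open front part of the worktop (not the one by the soap bottle at the back) upright and centred on that pad, without dropping it. The things already on the stand must stay standing on their pads, and the food tin and yoghurt pot must stay where they are.

Things in the scene. Friction and masses are not known exactly. Their poses are not given: they have to be found in the camera images.
- stand: fixed foot of the revolving spice stand, a dark steel disc 150 mm across; origin on the worktop on the turning axis (vertical); its -x axis points to the front, where a red pointer lies on the foot; a dark block 43 mm high stands on the foot behind the axis
- front_pointer (a point): outer end of the red pointer on the foot, 78 mm in front of the turning axis
- turntable (a joint): angle of the turning part, rad: 0 at the start, growing counter-clockwise seen from above. Sprung clicks at -1.257, 0, 1.257 and 2.513 (72 degrees apart) pull it in from up to half-way with up to about 0.2 N m; turning is damped (0.08 N m s/rad); stops 0.1 rad outside the outermost clicks. At 1.257 the empty pad is at the front over the pointer
- knob_grip (a point): grip point of the stand's knob, on the turning axis 168 mm above the worktop. The knob is a black upright bar 52 mm long, 14 mm thick, from 149 to 181 mm height; at joint 0 its length lies along the stand's x axis (thickness along y), and it turns with the joint. Grip it firmly (some 50 N) and turn smoothly, 1 rad in a second or slower. The point's own axes turn likewise
- empty_pad (a point): centre of the top of the empty pad: round, cork, 40 mm across (narrower than a jar), 70 mm above the worktop and 90 mm from the turning axis; it turns with the stand, one click to the left of the front at the start. Five such pads stand 72 degrees apart; the other four carry jars
- loose_jar: the jar to place: clear spice jar with green cap and blue-and-white label, alone on the open front half of the worktop, to the right of the stand (not the similar jar at the back wall beside the soap bottle, which is fixed); 46 mm across, 106 mm tall, origin at the centre of its underside, z up; straight-sided enough to grip across the body or cap from above; about 0.11 kg
- orange_jar_a: spice jar with green cap and orange-brown label, loose on a pad of the stand; 46 mm across, 106 mm tall, origin at the centre of its underside, z up; straight-sided enough to grip across the body or cap from above
- orange_jar_b: a second spice jar like orange_jar_a, loose on another pad; 46 mm across, 106 mm tall, origin at the centre of its underside, z up; straight-sided enough to grip across the body or cap from above
- blue_jar_a: spice jar with green cap and blue-and-white label, loose on a pad of the stand; 46 mm across, 106 mm tall, origin at the centre of its underside, z up; straight-sided enough to grip across the body or cap from above
- blue_jar_b: a second spice jar like blue_jar_a, loose on another pad of the stand; 46 mm across, 106 mm tall, origin at the centre of its underside, z up; straight-sided enough to grip across the body or cap from above
- food_tin: small food tin, loose on the worktop, to be left alone; 75 mm across, 58 mm tall, origin at the centre of its underside
- yoghurt_pot: white and pink yoghurt pot, loose on the worktop, to be left alone; 72 mm across, 65 mm tall, origin at the centre of its underside
Things that resemble listed ones, but are neither listed nor needed, are in the scene too. What is shaped like the loose_jar but purple or yellow is not meant.

How it is judged:
By the outcome, as a careful person would: the job done as asked, in the order asked, and still so for the second after the job is handed in, with the robot touching nothing.
It also fails if it takes over 64 s, if anything falls off the work surface, if the arm or the gripper's body presses on something with over 40 N, if the wrist force passes 120 N, or if a joint passes its speed limit or range.

ROBOT

A 6-joint arm with a two-finger parallel gripper is mounted at the origin on a cart in front of the work surface, level with it; the furniture and walls round the work are solid. World frame = base frame: x ahead of the robot, y to its left, z up, the work surface at z = 0. Lengths are in m, angles in degrees, forces in N, time in s.
With the tool pointing down it reaches from about 0.35 to 0.875 m from the base axis. Payload 4.2 kg.
Tool frame: the origin (TCP) lies midway between the tips of the shut fingers; the grasp point (between the pads) lies 19 mm behind it (r.pinch_z is the distance from the TCP to the grasp point, in m); z points along the fingers, y is the line along which they close (so a half turn about z gives the same grasp; the last joint's range is limited). The gripper opens to 87 mm and grips with 3 to 60 N. Pads are 19 mm wide; open, the fingers measure 117 mm over their backs; the gripper's body (75 mm by 190 mm) begins 51 mm behind the grasp point.
Start: joints at [-58.637, 22.042, 0.453, 0, -68.411, -14.817], TCP at [0.178, -0.599, 0.223] pointing down, gripper open.
Joint ranges: [-179.83, 179.83], [-69.29, 118.12], [-61.27, 80.66], [-181.25, 117.63], [-171.15, -9.14], [-177.46, 177.46]. Speed limits (degrees/s): [159.86, 159.86, 180, 180, 180, 180].

INTERFACE

Orientations are given as a 3x3 rotation matrix whose columns are the frame's x, y, z axes.
In Python, from station import r, imaging, models gives the robot as it stands. The module is installed in compiled form; this text tells all that it offers.
- The arm moves only by the tool apply_moves, never from a script. Its argument "moves" is a list of rows, each a list of 2 entries, a list of its own where there are three numbers: the shift along the tool's x, y, z in m, then the turn about the tool's z in degrees. A call has 1 to 5 rows; each row shifts and turns the commanded pose from where the row before left it, along the tool's axes as they then stand; what a row does not reach is not made up. A row lasts 1/12 s, in which the tool goes at most 41.7 mm and 7.16 degrees, less where a joint would pass 70% of its speed; a pose out of reach is approached as far as the arm can. A call is refused whole if a number of a shift passes 0.0417 or a number of a turn 7.16, either way. A call with a gripper value outside its range is refused whole. "hand" is the finger opening in m, from 0 to 0.087, set as the call begins (left out, the last holds). The fingers move at their own pace and stop on an object; the grip force is fixed at half the most. Time passes only in rows, so rows that do not move let the fingers close. It gives the time, the measured TCP pose, the force, the opening and the grip force at its end, in the units of the state.
- r.sense(): the state, without advancing time (a new reading comes with each control period).
- imaging.capture(name): name is "scene" or "top" or "wrist"; returns a dict with "frame" (400x640x3 uint8, blue, green, red), "intrinsics" (3x3 intrinsics, pixels), "eye" and "orientation" of the camera in the world. Camera axes: x right, y down, z forward; pixel columns grow to the right and rows downward; lengths in m; the calibration is good to about 2 mm. A picture is of the moment at which its call begins. There is no depth.
- r.finish_job(): hands the job in; it is judged then, once.
Trained networks look in a picture, given as the dict that the camera call returned (one of the last four; its "shot" number tells which), for a name from the list of things; names that differ only in an ending like _2 or _b are one class to them, and where a whole thing is asked for, a point or a joint stands for the part that bears it (a point fixed in the world has none). Each returns a list of dicts, best first, with "confidence" (0 to 1); they miss things now and then, are a little off and sometimes report something else, mostly with a low value. They report only what shows in the picture. A call takes as long as a camera call. They do not tell look-alikes from the thing itself.
- models.cut_out(picture, target): "region" (400x640 bool, what is visible of it) and "extent" ([left, top, width, height] as shares, 0 to 1, of the picture: columns of its width, rows of its height, round what is visible of it).
- models.place_of(picture, target): "at" ([column, row] as shares, 0 to 1, of the picture: columns of its width, rows of its height: a listed point, or the origin of a listed thing).
The state is a dict: "time_s": time; "joints": joint angles; "joint_velocities": joint speeds; "effort": joint torques, N m; "tcp_pos": TCP position; "ee_rot": TCP orientation; "wrist_force": force on the tool from outside, world axes, zero at the start; "moment": the same for the moment, N m; "gripper_width": opening from 0.0 (shut) to 1.0 (fully open); "gripper_force": force on a finger pad.
Only numpy, scipy, OpenCV 4.12 (cv2) and the standard library are available. Lean on these libraries where they do the work, as an engineer would, in place of code of your own. Each camera call takes 0.05 s, during which the arm holds its last target. There are 200 camera calls.

## Working session

There is one attempt and no reset: what is moved stays moved. The work goes in short steps, Python scripts to look and compute and a tool call to move; the robot and the scene stay as the last step left them, time stands still between calls to the robot, and variables do not carry over. Pictures are saved under pics/ and viewed, at most 10 in all, crops included, and the job is handed in when it is done.

Besides the shell and the picture viewer there is one more tool, called after ">>>" as name([rows], argument=value, ...), one row to a line, values as JSON. apply_moves: Moves the arm, as the interface text tells. Its arguments: {"type":"object","properties":{"moves":{"type":"array"},"hand":{"type":"number"}},"required":["moves"]}

```bash
mkdir -p pics; cat > h.py <<'E'
import numpy as np, cv2
from station import r, imaging, models
def ray(p,at):
    d=np.linalg.inv(p["intrinsics"])@np.array([at[0]*640,at[1]*400,1.]); return np.array(p["eye"]),np.array(p["orientation"])@d
def onz(p,at,z):
    e,d=ray(p,at); return e+d*(z-e[2])/d[2]
def proj(p,X):
    c=np.array(p["orientation"]).T@(np.array(X)-p["eye"]); q=np.array(p["intrinsics"])@c; return q[:2]/q[2]
E
python3 - <<'E'
from h import *
np.set_printoptions(precision=4,suppress=True)
s=r.sense(); print(s["time_s"],s["tcp_pos"],s["ee_rot"],r.pinch_z)
for n in("scene","top"):
    p=imaging.capture(n); cv2.imwrite(f"pics/{n}0.png",p["frame"]); print(n,p["eye"],p["orientation"])
    for t,z in(("front_pointer",0.01),("knob_grip",.168),("empty_pad",.07),("loose_jar",0),("stand",0),("orange_jar_a",.07),("blue_jar_a",.07),("food_tin",0),("yoghurt_pot",0)):
        for d in models.place_of(p,t)[:6]:
            print(t,round(d["confidence"],2),np.array(d["at"])*[640,400],onz(p,d["at"],z))
E
```

```text
0.0 [ 0.1778 -0.5985  0.2215] [[-0.9586 -0.2846 -0.0007]
 [-0.2846  0.9586  0.0021]
 [ 0.0001  0.0022 -1.    ]] 0.0187
scene [0.2011 0.4448 0.6909] [[-0.7745 -0.4149  0.4775]
 [-0.6324  0.491  -0.5992]
 [ 0.0141 -0.766  -0.6427]]
front_pointer 0.6 [297.216 288.88 ] [0.5316 0.0784 0.01  ]
front_pointer 0.24 [290.688 201.4  ] [ 0.7454 -0.1383  0.01  ]
knob_grip 0.74 [265.28 226.28] [0.6065 0.0893 0.168 ]
empty_pad 0.85 [256.512 288.4  ] [0.5674 0.1634 0.07  ]
loose_jar 0.93 [398.528 232.28 ] [ 0.4471 -0.2384  0.    ]
loose_jar 0.92 [353.28 238.32] [ 0.5278 -0.1416  0.    ]
loose_jar 0.88 [337.216 206.88 ] [ 0.6343 -0.2155  0.    ]
loose_jar 0.83 [363.968 219.32 ] [ 0.5461 -0.2213  0.    ]
stand 0.93 [270.272 278.52 ] [ 0.6041  0.0916 -0.    ]
stand 0.42 [328.704 182.4  ] [ 0.7236 -0.2923  0.    ]
stand 0.41 [364.8 221. ] [ 0.5406 -0.217   0.    ]
orange_jar_a 0.87 [310.528 273.2  ] [0.507  0.0621 0.07  ]
orange_jar_a 0.58 [231.104 264.4  ] [0.6554 0.1549 0.07  ]
blue_jar_a 0.75 [300.672 239.52 ] [0.5875 0.0007 0.07  ]
blue_jar_a 0.61 [256.704 228.92 ] [0.6918 0.0424 0.07  ]
food_tin 0.
[... 659 characters left out ...]
.2083  0.    ]
loose_jar 0.59 [395.52 262.12] [ 0.4525 -0.2378  0.    ]
loose_jar 0.21 [263.872 206.48 ] [0.5987 0.0944 0.    ]
stand 0.65 [265.024 206.48 ] [0.5986 0.0915 0.    ]
stand 0.65 [268.928 240.92 ] [0.5111 0.0817 0.    ]
orange_jar_a 0.95 [231.616 177.6  ] [0.663  0.1614 0.07  ]
orange_jar_a 0.56 [264.512 239.92 ] [0.5141 0.0833 0.07  ]
blue_jar_a 0.71 [300.8 205.2] [ 0.5946 -0.0026  0.07  ]
blue_jar_a 0.67 [279.616 170.2  ] [0.6793 0.0472 0.07  ]
food_tin 0.78 [418.624 158.2  ] [ 0.719  -0.3079  0.    ]
yoghurt_pot 0.55 [351.104 150.48 ] [ 0.7416 -0.1321  0.    ]
yoghurt_pot 0.46 [385.792 226.   ] [ 0.5441 -0.2161  0.    ]
yoghurt_pot 0.19 [267.328 239.92 ] [0.5137 0.0857 0.    ]
```

View pics/scene0.png

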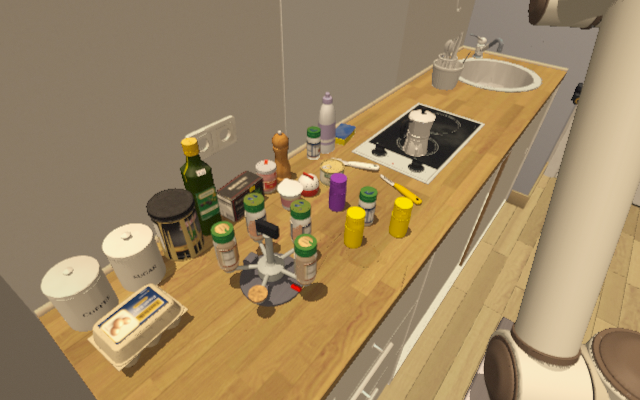

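View pics/top0.png

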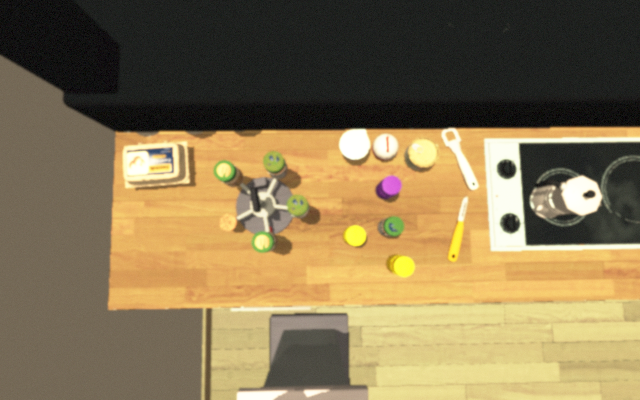

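The scene view shows the green-capped blue-label jar at (368,205), standing among two yellow jars and a purple one. Its base lies near (0.543,-0.217). The stand axis is near (0.602,0.091), with the empty pad at (257,291) and the red pointer at (296,288). The top view agrees: jar cap at (392,227), stand at (265,206), pad at (228,221). Next I move above the stand.

>>> apply_moves([
  [[-0.02,0.018,-0.01],0],
  [[-0.03,0.0265,-0.005],0],
  [[-0.03,0.0265,-0.005],0],
  [[-0.03,0.0265,-0.005],0],
  [[-0.03,0.0265,-0.005],0],
])

```text
time_s: 1.42
tcp_pos: [0.2774, -0.4389, 0.2528]
ee_rot: [[-0.959, -0.284, 0.0], [-0.284, 0.959, -0.0], [-0.0, -0.0, -1.0]]
wrist_force: [0.9, 0.1, 0.0]
gripper_width: 0.997
gripper_force: 0.0
```

>>> apply_moves([
  [[-0.03,0.0265,-0.005],0],
  [[-0.03,0.0265,-0.005],0],
  [[-0.03,0.0265,-0.005],0],
  [[-0.03,0.0265,-0.005],0],
  [[-0.03,0.0265,-0.005],0],
])

```text
time_s: 1.83
tcp_pos: [0.3835, -0.2688, 0.2782]
ee_rot: [[-0.959, -0.285, 0.001], [-0.285, 0.959, -0.0], [-0.001, -0.001, -1.0]]
wrist_force: [1.1, 0.4, -0.1]
gripper_width: 1.004
gripper_force: 0.0
```

>>> apply_moves([
  [[-0.03,0.0265,-0.005],0],
  [[-0.03,0.0265,-0.005],0],
  [[-0.03,0.0265,-0.005],0],
  [[-0.03,0.0265,-0.005],0],
  [[-0.03,0.0265,-0.005],0],
], hand=0.04)

```text
time_s: 2.25
tcp_pos: [0.4896, -0.0989, 0.3033]
ee_rot: [[-0.958, -0.285, 0.001], [-0.285, 0.958, 0.0], [-0.001, -0.0, -1.0]]
wrist_force: [0.8, -0.2, 0.3]
gripper_width: 0.707
gripper_force: 0.0
```

>>> apply_moves([
  [[-0.03,0.0265,0],0],
  [[-0.03,0.0265,0],0],
  [[-0.03,0.0265,0],0],
  [[-0.02,0.02,0],0],
  [[0,0,0],0],
])

```text
time_s: 2.67
tcp_pos: [0.5683, 0.03, 0.3013]
ee_rot: [[-0.957, -0.289, -0.0], [-0.289, 0.957, 0.0], [0.0, 0.0, -1.0]]
wrist_force: [-0.2, -1.0, -0.1]
gripper_width: 0.467
gripper_force: 0.0
```

```bash
python3 - <<'E'
from h import *
np.set_printoptions(precision=4,suppress=True)
s=r.sense(); print(s["time_s"],s["tcp_pos"],s["ee_rot"],s["joints"])
p=imaging.capture("wrist"); cv2.imwrite("pics/w1.png",p["frame"]); print(p["eye"],p["orientation"])
for t,z in(("front_pointer",0.01),("knob_grip",.168),("empty_pad",.07),("stand",0),("orange_jar_a",.07),("blue_jar_a",.07)):
        for d in models.place_of(p,t)[:3]:
            print(t,round(d["confidence"],2),np.array(d["at"])*[640,400],onz(p,d["at"],z))
E
```

```text
2.6667 [0.5683 0.03   0.3013] [[-0.9573 -0.289  -0.0002]
 [-0.289   0.9573  0.0004]
 [ 0.0001  0.0004 -1.    ]] [ 19.3189  14.0032   0.1709  -0.0264 -76.1725 -92.5124]
[0.4933 0.0073 0.4646] [[-0.29    0.9182  0.2699]
 [ 0.957   0.2781  0.0821]
 [ 0.0004  0.2821 -0.9594]]
front_pointer 0.96 [352.576 144.6  ] [0.5247 0.0731 0.01  ]
knob_grip 0.73 [366.08 232.52] [0.5975 0.0939 0.168 ]
empty_pad 0.82 [416.384 190.52 ] [0.554  0.1674 0.07  ]
stand 0.61 [343.232 192.12 ] [0.6012 0.0845 0.    ]
orange_jar_a 0.73 [360.512 139.6  ] [0.5115 0.0722 0.07  ]
orange_jar_a 0.55 [384.192 257.52 ] [0.6613 0.1609 0.07  ]
blue_jar_a 0.97 [292.608 180.48 ] [0.5893 0.0025 0.07  ]
blue_jar_a 0.64 [307.392 250.48 ] [0.6829 0.0507 0.07  ]
blue_jar_a 0.25 [417.728 193.92 ] [0.5579 0.171  0.07  ]
```

View pics/w1.png

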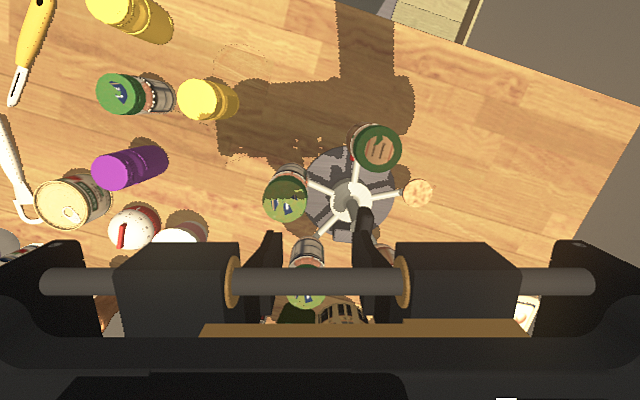

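The wrist view shows the stand centred at about (350,200), with the knob bar at (365,220) partly behind the finger, the empty pad at (417,192) and the front orange jar at (376,148). The five pads average to an axis at (0.6015,0.091) with a yaw of about 10.9°.

>>> apply_moves([
  [[0,0,0],5.9],
  [[-0.0145,0.018,0.01],0],
  [[-0.0145,0.018,0.01],0],
  [[-0.0145,0.018,0.01],0],
  [[0,0,0.01],0],
], hand=0.05)

```text
time_s: 3.43
tcp_pos: [0.6002, 0.0887, 0.2618]
ee_rot: [[-0.983, -0.186, 0.001], [-0.186, 0.983, 0.001], [-0.001, 0.0, -1.0]]
wrist_force: [1.1, 0.3, 0.3]
gripper_width: 0.572
gripper_force: 0.0
```

```bash
python3 - <<'E'
from h import *
np.set_printoptions(precision=4,suppress=True)
im=[]
for n in("wrist","scene"):
    p=imaging.capture(n)
    for d in models.place_of(p,"knob_grip")[:2]: print(n,d["confidence"],onz(p,d["at"],.168))
    c=[.6015,.091]; u=np.array([np.cos(np.radians(10.9)),np.sin(np.radians(10.9))])
    f=p["frame"].copy()
    uv=proj(p,[*c,.17]).astype(int)
    w,h=(200,150)
    x0=np.clip(uv[0]-w//2,0,640-w);y0=np.clip(uv[1]-h//2,0,400-h)
    cr=cv2.resize(f[y0:y0+h,x0:x0+w],None,fx=2,fy=3.8,interpolation=cv2.INTER_CUBIC) if 0 else cv2.resize(f[y0:y0+h,x0:x0+w],(400,300))
    cr=cv2.resize(f[y0:y0+h,x0:x0+w],(640,480),interpolation=cv2.INTER_CUBIC)[:, :]
    for a in(-1,1):
      for b in(-1,1):
        q=np.r_[c+a*.026*u+b*.007*np.array([-u[1],u[0]]),.181]; z=(proj(p,q)-[x0,y0])*3.2
        cv2.circle(cr,tuple(int(v) for v in z),4,(0,0,255),1)
    im.append(cv2.resize(cr,(400,300)))
cv2.imwrite("pics/k2.png",np.hstack(im))
s=r.sense(); print(s["time_s"],s["tcp_pos"],s["ee_rot"])
E
```

```text
wrist 0.6 [0.5973 0.0901 0.168 ]
scene 0.81 [0.6045 0.0866 0.168 ]
3.6333 [0.5986 0.0858 0.263 ] [[-0.9829 -0.184  -0.    ]
 [-0.184   0.9829 -0.0005]
 [ 0.0001 -0.0005 -1.    ]]
```

View pics/k2.png

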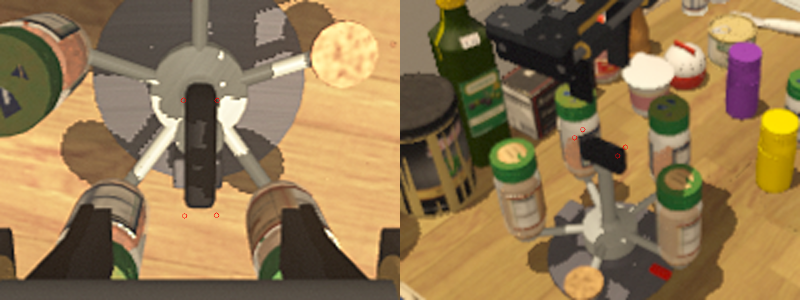

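Markers projected from my stand estimate line up sideways with the knob in the wrist crop (bar x≈201). Lengthwise the knob sits about 4 mm nearer the robot, and the yaw matches. I'm going down and gripping.

>>> apply_moves([
  [[0,0.004,0.02],0],
  [[0,0,0.025],0],
  [[0,0,0.025],0],
  [[0,0,0.025],0],
  [[0,0,0.018],0],
])

```text
time_s: 4.05
tcp_pos: [0.5975, 0.0896, 0.149]
ee_rot: [[-0.983, -0.183, -0.0], [-0.183, 0.983, 0.0], [0.0, 0.0, -1.0]]
wrist_force: [-0.4, 0.9, -0.8]
gripper_width: 0.573
gripper_force: 0.0
```

>>> apply_moves([
  [[0,0,0],0],
  [[0,0,0],0],
  [[0,0,0],0],
  [[0,0,0],0],
  [[0,0,0],0],
], hand=0.0)

```text
time_s: 4.47
tcp_pos: [0.5991, 0.091, 0.1515]
ee_rot: [[-0.983, -0.185, 0.003], [-0.185, 0.983, 0.001], [-0.003, 0.0, -1.0]]
wrist_force: [0.3, -2.4, 0.7]
gripper_width: 0.28
gripper_force: 1.4
```

>>> apply_moves([
  [[0,0,0],0],
  [[0,0,0],0],
  [[0,0,0],0],
  [[0,0,0],0],
  [[0,0,0],0],
])

```text
time_s: 4.88
tcp_pos: [0.5997, 0.0904, 0.1525]
ee_rot: [[-0.983, -0.185, 0.005], [-0.185, 0.983, -0.0], [-0.004, -0.001, -1.0]]
wrist_force: [-0.3, -2.0, 6.0]
gripper_width: 0.157
gripper_force: 32.4
```

>>> apply_moves([
  [[0,0,0],-1],
  [[0,0,0],-2],
  [[0,0,0],-3],
  [[0,0,0],-3],
  [[0,0,0],-3],
])

```text
time_s: 5.3
tcp_pos: [0.5997, 0.0903, 0.1524]
ee_rot: [[-0.922, -0.387, 0.005], [-0.387, 0.922, -0.0], [-0.004, -0.002, -1.0]]
wrist_force: [0.5, -3.0, 5.4]
gripper_width: 0.16
gripper_force: 32.6
```

>>> apply_moves([
  [[0,0,0],-3],
  [[0,0,0],-3],
  [[0,0,0],-3],
  [[0,0,0],-3],
  [[0,0,0],-3],
])

```text
time_s: 5.72
tcp_pos: [0.5997, 0.0901, 0.1524]
ee_rot: [[-0.79, -0.613, 0.005], [-0.613, 0.79, -0.0], [-0.003, -0.003, -1.0]]
wrist_force: [0.4, -3.7, 6.1]
gripper_width: 0.157
gripper_force: 32.6
```

>>> apply_moves([
  [[0,0,0],-3],
  [[0,0,0],-3],
  [[0,0,0],-3],
  [[0,0,0],-3],
  [[0,0,0],-3],
])

```text
time_s: 6.13
tcp_pos: [0.5999, 0.09, 0.1524]
ee_rot: [[-0.604, -0.797, 0.005], [-0.797, 0.604, -0.001], [-0.002, -0.004, -1.0]]
wrist_force: [1.0, -3.6, 5.9]
gripper_width: 0.16
gripper_force: 32.2
```

>>> apply_moves([
  [[0,0,0],-3],
  [[0,0,0],-3],
  [[0,0,0],-3],
  [[0,0,0],-3],
  [[0,0,0],-3],
])

```text
time_s: 6.55
tcp_pos: [0.6001, 0.0899, 0.1524]
ee_rot: [[-0.377, -0.926, 0.005], [-0.926, 0.377, -0.001], [-0.001, -0.005, -1.0]]
wrist_force: [1.3, -4.1, 5.7]
gripper_width: 0.159
gripper_force: 32.1
```

>>> apply_moves([
  [[0,0,0],-3],
  [[0,0,0],-3],
  [[0,0,0],-2.5],
  [[0,0,0],-2],
  [[0,0,0],-1.5],
])

```text
time_s: 6.97
tcp_pos: [0.6001, 0.0898, 0.1524]
ee_rot: [[-0.178, -0.984, 0.005], [-0.984, 0.178, -0.001], [-0.0, -0.005, -1.0]]
wrist_force: [2.2, -4.6, 4.8]
gripper_width: 0.159
gripper_force: 32.3
```

>>> apply_moves([
  [[0,0,0],-1],
  [[0,0,0],-0.5],
  [[0,0,0],0],
  [[0,0,0],0],
  [[0,0,0],0],
])

```text
time_s: 7.38
tcp_pos: [0.6002, 0.0898, 0.1524]
ee_rot: [[-0.153, -0.988, 0.005], [-0.988, 0.153, -0.001], [0.0, -0.005, -1.0]]
wrist_force: [2.7, -5.0, 5.6]
gripper_width: 0.158
gripper_force: 32.2
```

```bash
python3 - <<'E'
from h import *
np.set_printoptions(precision=4,suppress=True)
s=r.sense(); print(s["time_s"],s["tcp_pos"],np.degrees(np.arctan2(s["ee_rot"][1][1],s["ee_rot"][0][1])),s["joints"],s["wrist_force"],s["moment"])
p=imaging.capture("scene"); cv2.imwrite("pics/s3.png",p["frame"])
for t,z in(("empty_pad",.07),("front_pointer",.01),("orange_jar_a",.07),("blue_jar_a",.07)):
    for d in models.place_of(p,t)[:3]: print(t,d["confidence"],onz(p,d["at"],z))
E
```

```text
7.3833 [0.6002 0.0898 0.1524] 171.17267986255092 [ 23.8687  23.3713  -8.1826   0.2029 -58.188  -32.8026] [ 2.6797 -5.0257  5.6292] [-1.0433 -0.2046 -0.0242]
empty_pad 0.85 [0.5205 0.0661 0.07  ]
front_pointer 0.66 [0.528  0.0808 0.01  ]
orange_jar_a 0.96 [ 0.5851 -0.0081  0.07  ]
orange_jar_a 0.89 [0.5569 0.1773 0.07  ]
blue_jar_a 0.79 [0.678  0.0457 0.07  ]
blue_jar_a 0.57 [0.6689 0.1532 0.07  ]
```

View pics/s3.png

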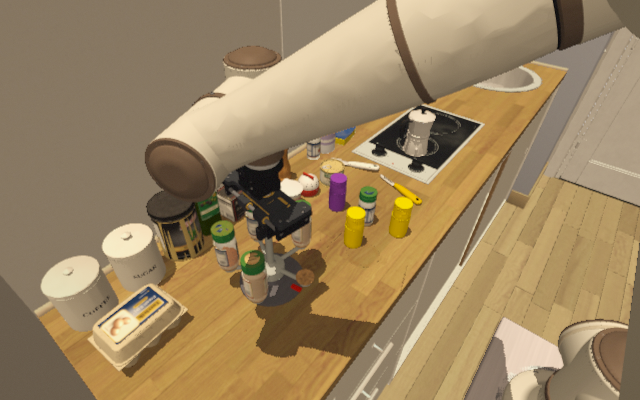

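The scene view shows the empty pad at (305,277), directly over the red pointer at (296,288), and all four jars still on their pads. The moment about z is almost zero, so the stand is sitting in the click. Next I release, lift and go to the loose jar.

>>> apply_moves([
  [[0,0,0],0],
  [[0,0,0],0],
  [[0,0,0],0],
  [[0,0,0],0],
  [[0,0,0],0],
], hand=0.045)

```text
time_s: 8.05
tcp_pos: [0.5972, 0.091, 0.1489]
ee_rot: [[-0.154, -0.988, -0.002], [-0.988, 0.154, 0.0], [0.0, 0.002, -1.0]]
wrist_force: [0.6, 0.7, -0.6]
gripper_width: 0.448
gripper_force: 0.0
```

>>> apply_moves([
  [[0,0,-0.01],0],
  [[0,0,-0.03],0],
  [[0,0,-0.03],0],
  [[0,0,-0.03],0],
  [[0,0,-0.03],0],
])

```text
time_s: 8.47
tcp_pos: [0.5976, 0.0909, 0.2813]
ee_rot: [[-0.154, -0.988, -0.001], [-0.988, 0.154, -0.0], [0.0, 0.001, -1.0]]
wrist_force: [0.7, 0.5, -0.2]
gripper_width: 0.517
gripper_force: 0.0
```

>>> apply_moves([
  [[0.02,0.001,0],0],
  [[0.03,0.001,0],0],
  [[0.035,0.001,0],0],
  [[0.035,0.001,0],0],
  [[0.035,0.001,0],0],
], hand=0.07)

```text
time_s: 8.88
tcp_pos: [0.5685, -0.0625, 0.28]
ee_rot: [[-0.153, -0.988, -0.0], [-0.988, 0.153, 0.0], [-0.0, 0.0, -1.0]]
wrist_force: [1.3, -0.1, -0.2]
gripper_width: 0.775
gripper_force: 0.0
```

>>> apply_moves([
  [[0.035,0.001,0],0],
  [[0.035,0.001,0],0],
  [[0.035,0.001,0],0],
  [[0.03,0.001,0],0],
  [[0.022,0,0],0],
])

```text
time_s: 9.3
tcp_pos: [0.5401, -0.2181, 0.2799]
ee_rot: [[-0.155, -0.988, -0.001], [-0.988, 0.155, 0.0], [0.0, 0.001, -1.0]]
wrist_force: [-0.3, 0.5, 0.5]
gripper_width: 0.807
gripper_force: 0.0
```

>>> apply_moves([
  [[0,0,0],6],
  [[0,0,0],6],
  [[0,0,0],6],
  [[0,0,0],6],
  [[0,0,0],0],
])

```text
time_s: 9.72
tcp_pos: [0.5409, -0.2159, 0.2798]
ee_rot: [[-0.544, -0.839, -0.001], [-0.839, 0.544, 0.0], [0.0, 0.001, -1.0]]
wrist_force: [-0.5, 0.1, -0.2]
gripper_width: 0.803
gripper_force: 0.0
```

```bash
python3 - <<'E'
from h import *
np.set_printoptions(precision=4,suppress=True)
for n in("top","scene","wrist"):
    p=imaging.capture(n)
    for t,z in(("loose_jar",0),("empty_pad",.07),("front_pointer",.01)):
        for d in models.place_of(p,t)[:5]: print(n,t,round(d["confidence"],2),np.array(d["at"])*[640,400],onz(p,d["at"],z))
f=p["frame"]
for X in([.543,-.217,.106],[.543,-.217,0]): cv2.circle(f,tuple(int(v) for v in proj(p,X)),4,(0,0,255),1)
cv2.imwrite("pics/w4.png",f)
s=r.sense(); print(s["time_s"],s["tcp_pos"],np.degrees(np.arctan2(s["ee_rot"][1][1],s["ee_rot"][0][1])),s["joints"],s["wrist_force"])
E
```

```text
top loose_jar 0.42 [393.024 261.12 ] [ 0.4552 -0.2315  0.    ]
top loose_jar 0.33 [279.104 167.8  ] [0.6983 0.0552 0.    ]
top empty_pad 0.62 [270.208 237.8  ] [0.5188 0.0699 0.07  ]
top front_pointer 0.82 [269.184 234.92 ] [0.5261 0.0797 0.01  ]
scene loose_jar 0.78 [362.496 222.12 ] [ 0.5431 -0.2091  0.    ]
scene loose_jar 0.74 [349.632 238.4  ] [ 0.535  -0.1352  0.    ]
scene loose_jar 0.7 [230.016 260.68 ] [0.7176 0.1161 0.    ]
scene loose_jar 0.58 [396.608 230.   ] [ 0.4553 -0.2428  0.    ]
scene empty_pad 0.58 [303.872 272.52 ] [0.5191 0.0699 0.07  ]
scene front_pointer 0.94 [295.68 291.32] [0.5299 0.0856 0.01  ]
scene front_pointer 0.34 [366.592 222.68 ] [ 0.5284 -0.205   0.01  ]
wrist loose_jar 0.89 [363.2  122.08] [ 0.4512 -0.2319  0.    ]
wrist loose_jar 0.79 [264.704 199.4  ] [ 0.637  -0.2142  0.    ]
wrist loose_jar 0.75 [361.6  205.12] [ 0.5161 -0.1254  0.    ]
wrist loose_jar 0.59 [317.312 164.32 ] [ 0.5394 -0.2162  0.    ]
10.3167 [ 0.5412 -0.216   0.2795] 147.15994571819516 [ -5.844   15.9663  -0.2368  -0.0007 -73.8006 -26.9958] [ 0.476  -0.3847  0.5163]
```

View pics/w4.png

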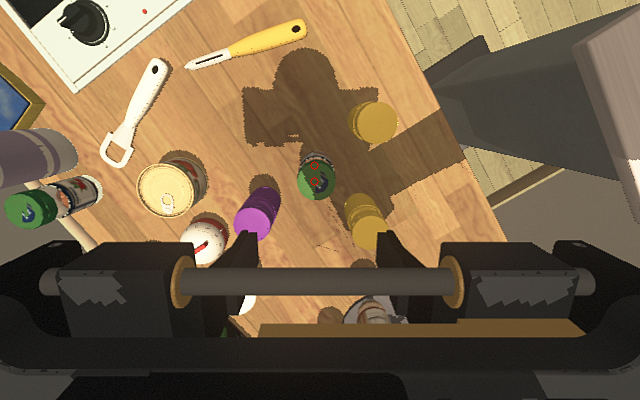

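The wrist view shows the jar's green cap at about (317,178), midway between the fingers with a yellow and a purple jar either side of them. I'll measure the cap centre precisely.

```bash
python3 - <<'E'
from h import *
f=cv2.imread("pics/w4.png")
from station import imaging
p=imaging.capture("wrist"); f=p["frame"]
h=cv2.cvtColor(f,cv2.COLOR_BGR2HSV); m=cv2.inRange(h,(40,60,20),(90,255,255)); m[:, :280]=0; m[:,355:]=0; m[:130]=0; m[215:]=0
pts=cv2.findNonZero(m); (c,rad)=cv2.minEnclosingCircle(pts); print(c,rad,cv2.boundingRect(pts))
for z in(.106,.095): print(onz(p,[c[0]/640,c[1]/400],z))
print(proj(p,[.543,-.217,.106]))
for d in models.cut_out(p,"loose_jar")[:5]: print(d["confidence"],np.array(d["extent"])*[640,400,640,400])
E
```

```text
(316.4331359863281, 179.7273406982422) 20.023942947387695 (297, 160, 38, 40)
[ 0.54008257 -0.217388    0.106     ]
[ 0.541444   -0.21529665  0.095     ]
[314.48543832 181.34521984]
0.88 [345.28  192.     39.296  58.   ]
0.83 [298.496 149.92   35.392  51.   ]
0.76 [348.672 101.8    51.584  39.28 ]
0.68 [235.52  185.48   41.728  55.   ]
```

>>> apply_moves([
  [[0,0,0.0275],0],
  [[0,0,0.035],0],
  [[0,0,0.035],0],
  [[0,0,0.035],0],
  [[0,0,0.03],0],
])

```text
time_s: 10.83
tcp_pos: [0.5405, -0.2159, 0.115]
ee_rot: [[-0.543, -0.84, -0.001], [-0.84, 0.543, 0.0], [0.0, 0.001, -1.0]]
wrist_force: [0.1, -0.1, -0.4]
gripper_width: 0.805
gripper_force: 0.0
```

>>> apply_moves([
  [[0,0,0.025],0],
  [[0,0,0.02],0],
  [[0,0,0.012],0],
  [[0,0,0.008],0],
  [[0,0,0],0],
])

```text
time_s: 11.25
tcp_pos: [0.5402, -0.2159, 0.0503]
ee_rot: [[-0.543, -0.84, -0.004], [-0.84, 0.543, 0.001], [0.001, 0.003, -1.0]]
wrist_force: [0.1, 1.0, -0.6]
gripper_width: 0.807
gripper_force: 0.0
```

>>> apply_moves([
  [[0,0,0],0],
  [[0,0,0],0],
  [[0,0,0],0],
  [[0,0,0],0],
  [[0,0,0],0],
], hand=0.03)

```text
time_s: 11.67
tcp_pos: [0.5418, -0.2161, 0.0529]
ee_rot: [[-0.542, -0.84, 0.002], [-0.84, 0.542, -0.0], [-0.001, -0.002, -1.0]]
wrist_force: [0.2, -0.3, 0.5]
gripper_width: 0.52
gripper_force: 30.0
```

>>> apply_moves([
  [[0,0,0],0],
  [[0,0,0],0],
  [[0,0,0],0],
  [[0,0,0],0],
  [[0,0,0],0],
])

```text
time_s: 12.08
tcp_pos: [0.5418, -0.2162, 0.0529]
ee_rot: [[-0.542, -0.84, 0.001], [-0.84, 0.542, -0.0], [-0.0, -0.001, -1.0]]
wrist_force: [-0.6, 1.2, 5.0]
gripper_width: 0.517
gripper_force: 29.9
```

>>> apply_moves([
  [[0,0,-0.01],0],
  [[0,0,-0.02],0],
  [[0,0,-0.03],0],
  [[0,0,-0.03],0],
  [[0,0,-0.03],0],
])

```text
time_s: 12.5
tcp_pos: [0.5403, -0.2159, 0.1728]
ee_rot: [[-0.543, -0.84, -0.002], [-0.84, 0.543, 0.001], [0.001, 0.002, -1.0]]
wrist_force: [1.2, 0.2, -0.6]
gripper_width: 0.517
gripper_force: 30.0
```

>>> apply_moves([
  [[0,0,-0.03],0],
  [[0,0,-0.03],0],
  [[0,0,-0.01],0],
  [[0,0,0],5],
  [[0,0,0],5],
])

```text
time_s: 12.92
tcp_pos: [0.541, -0.2158, 0.2424]
ee_rot: [[-0.683, -0.73, 0.001], [-0.73, 0.683, 0.001], [-0.001, 0.0, -1.0]]
wrist_force: [0.4, -0.5, -1.9]
gripper_width: 0.522
gripper_force: 29.9
```

```bash
cat > ov.py <<'E'
from h import *
def overlay(names,ax,phi,out,S=6,jar=None):
    im=[]
    for n in names:
        p=imaging.capture(n); f=p["frame"]
        c=np.array([*ax,0.])+[.09*np.cos(phi),.09*np.sin(phi),.07]
        u0=proj(p,c); w,h=64,48
        x0,y0=int(u0[0])-w//2,int(u0[1])-h//2
        cr=cv2.resize(f[y0:y0+h,x0:x0+w],None,fx=S,fy=S,interpolation=cv2.INTER_CUBIC)
        t=np.linspace(0,2*np.pi,41)
        for cc,rr,col in((c,.02,(255,0,0)),(np.array([*ax,0.]),.075,(255,255,0))):
            P=np.array([(proj(p,cc+[rr*np.cos(a),rr*np.sin(a),0.])-[x0,y0]+.5)*S for a in t]).astype(int)
            cv2.polylines(cr,[P],True,col,1)
        print(n,x0,y0)
        im.append(cr)
    cv2.imwrite(out,np.hstack(im))
E
python3 - <<'E'
from ov import *
overlay(("top","scene"),(.600,.0897),np.radians(190.5),"pics/p5.png")
s=r.sense(); print(s["time_s"],s["tcp_pos"],s["gripper_width"],s["wrist_force"])
E
```

```text
top 236 216
scene 273 251
13.0167 [ 0.54046086 -0.21574973  0.24120019] 0.5195508440410395 [-0.60318662 -0.24666659 -1.41328609]
```

View pics/p5.png

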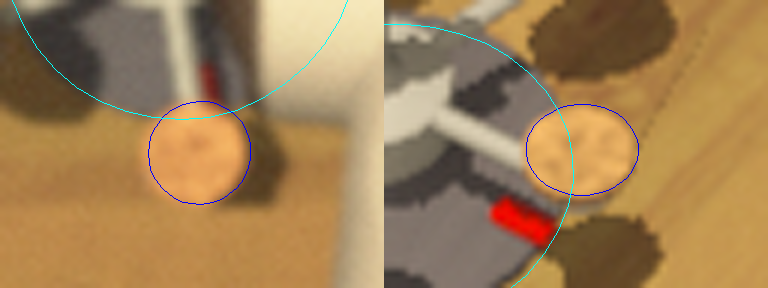

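The pad and foot overlays match in both views. In the top view the pad centre is at (195,153) against the predicted (200,153), about 2 mm towards +y. In the scene view it is at (581,151) against (582,150). I'm carrying the jar there.

>>> apply_moves([
  [[0,0,0],5],
  [[0,0,0],7],
  [[0,0,0],7],
  [[0,0,0],7],
  [[0,0,0],7],
])

```text
time_s: 13.43
tcp_pos: [0.5406, -0.2158, 0.2409]
ee_rot: [[-0.971, -0.241, -0.002], [-0.241, 0.971, 0.001], [0.002, 0.001, -1.0]]
wrist_force: [-0.2, 0.8, -0.1]
gripper_width: 0.52
gripper_force: 29.9
```

>>> apply_moves([
  [[0,0.015,0],2],
  [[-0.003,0.025,0],0],
  [[-0.004,0.032,0],0],
  [[-0.004,0.035,0],0],
  [[-0.004,0.035,0],0],
])

```text
time_s: 13.85
tcp_pos: [0.5245, -0.0731, 0.2409]
ee_rot: [[-0.977, -0.212, -0.002], [-0.212, 0.977, 0.0], [0.002, 0.001, -1.0]]
wrist_force: [1.4, 0.2, -1.1]
gripper_width: 0.521
gripper_force: 30.0
```

>>> apply_moves([
  [[-0.004,0.035,0],0],
  [[-0.004,0.035,0],0],
  [[-0.004,0.032,0],0],
  [[-0.003,0.025,0],0],
  [[-0.002,0.015,0],0],
])

```text
time_s: 14.27
tcp_pos: [0.5113, 0.0705, 0.2412]
ee_rot: [[-0.977, -0.215, -0.002], [-0.215, 0.977, -0.0], [0.002, 0.0, -1.0]]
wrist_force: [-0.8, 0.7, -0.5]
gripper_width: 0.519
gripper_force: 30.0
```

>>> apply_moves([
  [[0,0,0],0],
  [[0,0,0],0],
])

```text
time_s: 14.43
tcp_pos: [0.5117, 0.0687, 0.2413]
ee_rot: [[-0.977, -0.214, -0.002], [-0.214, 0.977, -0.001], [0.002, -0.0, -1.0]]
wrist_force: [-0.3, -0.5, -0.7]
gripper_width: 0.523
gripper_force: 30.0
```

```bash
python3 - <<'E'
from h import *
s=r.sense(); R=np.array(s["ee_rot"]); print(s["time_s"],s["tcp_pos"],R,s["gripper_width"])
d=np.array([.5115,.0740,0])-s["tcp_pos"]; print(R.T@d)
E
```

```text
14.4333 [0.51170837 0.06873896 0.2412685 ] [[-9.76892846e-01 -2.13722419e-01 -1.75945752e-03]
 [-2.13721660e-01  9.76894405e-01 -6.10713121e-04]
 [ 1.84932729e-03 -2.20567098e-04 -9.99998266e-01]] 0.5225509651981626
[-0.00136703  0.00523723  0.24126523]
```

>>> apply_moves([
  [[-0.0015,0.005,0],0],
  [[0,0,0.02],0],
  [[0,0,0.03],0],
  [[0,0,0.03],0],
  [[0,0,0.02],0],
])

```text
time_s: 14.85
tcp_pos: [0.5113, 0.0721, 0.1394]
ee_rot: [[-0.978, -0.209, -0.003], [-0.209, 0.978, -0.001], [0.004, -0.0, -1.0]]
wrist_force: [-0.5, -0.1, -1.3]
gripper_width: 0.515
gripper_force: 30.0
```

>>> apply_moves([
  [[0,0,0],0],
  [[0,0,0],0],
  [[0,0,0],0],
])

```text
time_s: 15.1
tcp_pos: [0.5139, 0.0732, 0.1434]
ee_rot: [[-0.978, -0.21, 0.002], [-0.21, 0.978, 0.0], [-0.003, -0.0, -1.0]]
wrist_force: [-0.3, -0.4, -0.7]
gripper_width: 0.518
gripper_force: 30.0
```

```bash
python3 - <<'E'
from h import *
s=r.sense(); R=np.array(s["ee_rot"]); print(s["time_s"],s["tcp_pos"],s["wrist_force"]); z=s["tcp_pos"][2]-.0529; print("bottom",z)
print(R.T@(np.array([.5115,.0740,0])-s["tcp_pos"]))
im=[]
t=np.linspace(0,2*np.pi,41); P3=np.array([s["tcp_pos"][0],s["tcp_pos"][1],0])
for n in("scene","wrist"):
    p=imaging.capture(n); f=p["frame"]
    for d in models.place_of(p,"loose_jar")[:4]: print(n,d["confidence"],onz(p,d["at"],z))
    u=proj(p,P3+[0,0,z+.03]); w,h=100,112; x0=int(np.clip(u[0]-50,0,540)); y0=int(np.clip(u[1]-56,0,288)); S=4
    cr=cv2.resize(f[y0:y0+h,x0:x0+w],None,fx=S,fy=S,interpolation=cv2.INTER_CUBIC)
    for c,rr,col in((P3+[0,0,z],.023,(255,0,0)),(P3+[0,0,z+.106],.023,(255,255,0)),(np.array([.5115,.074,.07]),.02,(0,0,255))):
        cv2.polylines(cr,[np.array([(proj(p,c+[rr*np.cos(a),rr*np.sin(a),0])-[x0,y0]+.5)*S for a in t]).astype(int)],True,col,1)
    im.append(cr)
cv2.imwrite("pics/j6.png",np.hstack(im))
E
```

```text
15.1 [0.51394898 0.07324249 0.14343722] [-0.34308511 -0.37250504 -0.68734403]
bottom 0.09053722293277708
[0.00259543 0.0012801  0.14343094]
scene 0.96 [ 0.48622352 -0.05493618  0.09053722]
scene 0.74 [ 0.41695768 -0.15056788  0.09053722]
scene 0.55 [0.51845158 0.06853591 0.09053722]
scene 0.51 [ 0.57289395 -0.12972984  0.09053722]
wrist 0.87 [0.51318384 0.07481468 0.09053722]
wrist 0.85 [ 0.44713633 -0.14978369  0.09053722]
wrist 0.79 [ 0.57828822 -0.13389271  0.09053722]
wrist 0.7 [ 0.49664737 -0.07238148  0.09053722]
```

View pics/j6.png

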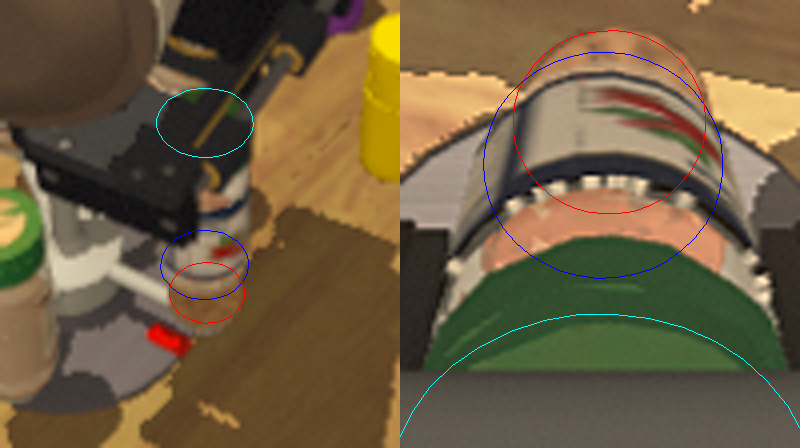

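In the wrist crop the red pad circle fits the cork, with its top edge at y≈30. The cap edge fits the grasp-centred circle at y≈314. In the scene crop the jar hangs over the pad at about (207,270). I need a correction of about 3 mm in tool x and 1 mm in tool y, then a slow lowering.

>>> apply_moves([
  [[0.003,0.001,0],0],
  [[0,0,0.006],0],
  [[0,0,0.005],0],
  [[0,0,0.004],0],
  [[0,0,0],0],
])

```text
time_s: 15.72
tcp_pos: [0.5087, 0.0735, 0.1257]
ee_rot: [[-0.978, -0.21, -0.002], [-0.21, 0.978, -0.001], [0.003, -0.0, -1.0]]
wrist_force: [0.4, 0.7, -0.5]
gripper_width: 0.52
gripper_force: 30.0
```

>>> apply_moves([
  [[0,0,0],0],
  [[0,0,0],0],
  [[0,0,0],0],
])

```text
time_s: 15.97
tcp_pos: [0.5097, 0.0738, 0.1272]
ee_rot: [[-0.978, -0.211, 0.0], [-0.211, 0.978, 0.0], [-0.0, -0.0, -1.0]]
wrist_force: [-0.0, 0.6, -0.7]
gripper_width: 0.52
gripper_force: 30.0
```

>>> apply_moves([
  [[-0.001,0,0.002],0],
  [[0,0,0],0],
  [[0,0,0],0],
  [[0,0,0],0],
  [[0,0,0],0],
])

```text
time_s: 16.38
tcp_pos: [0.5105, 0.074, 0.1251]
ee_rot: [[-0.978, -0.21, 0.0], [-0.21, 0.978, 0.0], [-0.0, 0.0, -1.0]]
wrist_force: [-0.1, 0.3, -1.5]
gripper_width: 0.521
gripper_force: 30.0
```

>>> apply_moves([
  [[0,0,0.001],0],
  [[0,0,0],0],
  [[0,0,0],0],
  [[0,0,0],0],
  [[0,0,0],0],
])

```text
time_s: 16.8
tcp_pos: [0.5105, 0.074, 0.1241]
ee_rot: [[-0.978, -0.21, 0.0], [-0.21, 0.978, -0.0], [-0.0, -0.0, -1.0]]
wrist_force: [0.4, -0.7, -0.7]
gripper_width: 0.515
gripper_force: 30.0
```

>>> apply_moves([
  [[-0.001,0,0.001],0],
  [[0,0,0],0],
  [[0,0,0],0],
  [[0,0,0],0],
  [[0,0,0],0],
])

```text
time_s: 17.22
tcp_pos: [0.5115, 0.0742, 0.123]
ee_rot: [[-0.978, -0.21, -0.0], [-0.21, 0.978, -0.0], [0.0, -0.0, -1.0]]
wrist_force: [0.8, 0.6, -1.4]
gripper_width: 0.522
gripper_force: 30.0
```

>>> apply_moves([
  [[0,0,0.001],0],
  [[0,0,0],0],
  [[0,0,0],0],
  [[0,0,0],0],
])

```text
time_s: 17.55
tcp_pos: [0.5117, 0.0742, 0.1228]
ee_rot: [[-0.978, -0.211, 0.001], [-0.211, 0.978, 0.0], [-0.001, -0.0, -1.0]]
wrist_force: [-1.7, 0.3, 5.6]
gripper_width: 0.52
gripper_force: 29.9
```

Contact: +5.6 N upward at the expected height. I open slowly to 65 mm and lift straight up.

>>> apply_moves([
  [[0,0,0],0],
  [[0,0,0],0],
  [[0,0,0],0],
  [[0,0,0],0],
  [[0,0,0],0],
], hand=0.062)

```text
time_s: 17.97
tcp_pos: [0.5114, 0.0742, 0.1218]
ee_rot: [[-0.978, -0.21, -0.0], [-0.21, 0.978, -0.0], [0.0, 0.0, -1.0]]
wrist_force: [0.3, -0.7, 0.2]
gripper_width: 0.698
gripper_force: 0.0
```

>>> apply_moves([
  [[0,0,0],0],
  [[0,0,-0.003],0],
  [[0,0,-0.01],0],
  [[0,0,-0.02],0],
  [[0,0,-0.03],0],
])

```text
time_s: 18.38
tcp_pos: [0.51, 0.0737, 0.1843]
ee_rot: [[-0.978, -0.21, -0.005], [-0.21, 0.978, -0.002], [0.005, -0.001, -1.0]]
wrist_force: [0.8, -0.8, -0.0]
gripper_width: 0.711
gripper_force: 0.0
```

>>> apply_moves([
  [[0,0,-0.03],0],
  [[0,0,-0.03],0],
  [[0,0,-0.03],0],
  [[0.02,0,-0.01],0],
  [[0.03,0,0],0],
])

```text
time_s: 18.8
tcp_pos: [0.4652, 0.0645, 0.289]
ee_rot: [[-0.978, -0.21, 0.008], [-0.21, 0.978, 0.002], [-0.008, 0.001, -1.0]]
wrist_force: [-0.5, 0.1, -0.4]
gripper_width: 0.715
gripper_force: 0.0
```

>>> apply_moves([
  [[0.02,-0.03,0],0],
  [[0,-0.04,0],0],
  [[0,-0.04,0],0],
  [[0,-0.04,0],0],
  [[0,-0.03,0],0],
])

```text
time_s: 19.22
tcp_pos: [0.481, -0.1189, 0.2865]
ee_rot: [[-0.978, -0.21, 0.002], [-0.21, 0.978, -0.0], [-0.002, -0.001, -1.0]]
wrist_force: [1.0, 0.0, 0.3]
gripper_width: 0.712
gripper_force: 0.0
```

>>> apply_moves([
  [[0,-0.02,0],0],
  [[0,0,0],0],
  [[0,0,0],0],
])

```text
time_s: 19.47
tcp_pos: [0.485, -0.1369, 0.2855]
ee_rot: [[-0.978, -0.208, 0.0], [-0.208, 0.978, 0.0], [-0.0, 0.0, -1.0]]
wrist_force: [0.4, 0.0, -0.0]
gripper_width: 0.711
gripper_force: 0.0
```

```bash
python3 - <<'E'
from h import *
s=r.sense(); print(s["time_s"],s["tcp_pos"],s["wrist_force"])
im=[]; t=np.linspace(0,2*np.pi,41)
for n,S in(("scene",3),("top",5)):
    p=imaging.capture(n); f=p["frame"]
    for o in("loose_jar","food_tin","yoghurt_pot"):
        for d in models.place_of(p,o)[:4]: print(n,o,round(d["confidence"],2),onz(p,d["at"],.07 if o=="loose_jar" else 0))
    u=proj(p,[.58,.08,.09]); w,h=(390//S,450//S); x0=int(u[0]-w//2); y0=int(u[1]-h//2)
    cr=cv2.resize(f[y0:y0+h,x0:x0+w],None,fx=S,fy=S,interpolation=cv2.INTER_CUBIC)
    for zz in(.07,.176):
        cv2.polylines(cr,[np.array([(proj(p,np.array([.5115+.023*np.cos(a),.074+.023*np.sin(a),zz]))-[x0,y0]+.5)*S for a in t]).astype(int)],True,(255,0,0),1)
    im.append(cv2.resize(cr,(390,450)))
cv2.imwrite("pics/f7.png",np.hstack(im))
E
```

```text
19.4667 [ 0.48502077 -0.13689748  0.2854939 ] [ 0.41985706  0.02827223 -0.04052624]
scene loose_jar 0.97 [0.51475827 0.07416938 0.07      ]
scene loose_jar 0.9 [ 0.49064016 -0.0788603   0.07      ]
scene loose_jar 0.9 [ 0.5969547  -0.14599488  0.07      ]
scene loose_jar 0.87 [ 0.4284649  -0.17459469  0.07      ]
scene food_tin 0.67 [ 0.73803606 -0.31029143  0.        ]
scene yoghurt_pot 0.61 [ 0.7486907  -0.14384259  0.        ]
scene yoghurt_pot 0.34 [ 0.72707014 -0.0238142   0.        ]
top loose_jar 0.67 [0.56788163 0.17679035 0.07      ]
top loose_jar 0.63 [ 0.5151619  -0.12565837  0.07      ]
top loose_jar 0.43 [0.50719933 0.07281388 0.07      ]
top yoghurt_pot 0.94 [ 0.73853911 -0.14123266  0.        ]
```

View pics/f7.png

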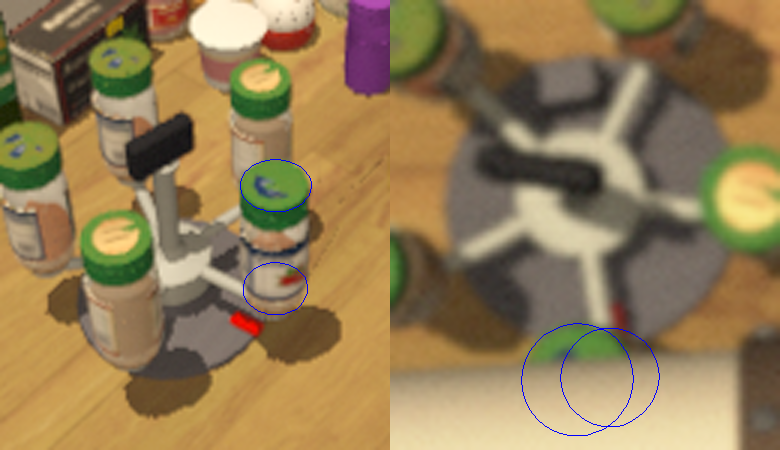

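The last view shows the jar upright on the front pad over the red pointer. Its cap and base match the target circles at (275,185) and (275,288), and the other four jars are still standing. I'm handing it in.

```bash
python3 -c "
from station import r
print(r.finish_job())"
```

```text
the job is handed in; nothing more can be done
None
```

I turned the stand one click counter-clockwise, set the loose jar upright and centred on the front pad, left the other jars, tin and pot where they were, and handed the job in after about 20 s of robot time.

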